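# Load the hall caddy and hold it against its sprung bracket

## Robot

A 7-joint arm with a two-finger parallel gripper is mounted at the origin on the work surface. World frame = base frame: x ahead of the robot, y to its left, z up, the work surface at z = 0. Lengths are in m, angles in rad, forces in N, time in s.
With the tool pointing down it reaches from about 0.425 to 0.875 m from the base axis. Payload 8.4 kg.
Tool frame: the origin (TCP) lies on the centre line of the jaws, within the pads' length; the fingertips stand 19 mm ahead of it and the grasp point (between the pads) is the TCP; z points along the fingers, y is the direction in which the jaws open and shut (so a half turn about z gives the same grasp; the last joint's range is limited). The gripper opens to 85 mm and grips with 20 to 120 N. Pads are 22 mm wide; open, the fingers measure 114 mm over their backs; the gripper's body (76 mm by 85 mm) begins 54 mm behind the grasp point. The pads swing forward as they close: fully open they stand 13 mm farther back than shut.
Start: joints at [1.152, 0.333, 0.04, 1.465, -0.013, 1.343, -0.059], TCP at [0.204, -0.617, 0.25] pointing down, gripper open.
Joint ranges: [-2.58, 2.58], [-0.38, 2.09], [-1.3, 1.39], [0.25, 2.4], [-1.5, 4.64], [0.08, 2.09], [-2.65, 2.65]. Speed limits (rad/s): [2.22, 2.22, 2.79, 2.79, 3.14, 3.14, 3.14].

## Interface

Orientations are given as a unit quaternion [x, y, z, w].
In Python, from bench import observe, snapshot, hand_in gives the robot as it stands.
- The arm moves only by the shell command python3 -m inch 'ROWS'. ROWS is JSON, a list that holds one entry, the list of rows, each a list of 7 numbers: the turn, a rotation vector about the tool's x, y, z in rad, then the shift along the tool's x, y, z in mm, then the opening in per cent of the stroke, from 0 (shut) to 100 (fully open). A call has 1 to 12 rows; each row shifts and turns the commanded pose from where the row before left it, along the tool's axes as they then stand; what a row does not reach is not made up. A row lasts 1/8 s, in which the tool goes at most 62.5 mm and 10.7 degrees, less where a joint would pass 70% of its speed; a pose out of reach is approached as far as the arm can. A call is refused whole if a number of a shift passes 62.5 or a number of a turn 0.188, either way. A call with a gripper value outside its range is refused whole. The fingers move at their own pace and stop on an object; the grip force is fixed at half the most. Time passes only in rows, so rows that do not move let the fingers close. It gives the time, the measured TCP pose, the force and the opening at its end, in the units of the state.
- observe(): the state, without advancing time (a new reading comes with each control period).
- snapshot(name): name is "scene" or "top" or "wrist"; returns a dict with "pixels" (420x560x3 uint8, red, green, blue), "range_z" (420x560 float32, m along the optical axis (not along the pixel's ray), 0 where there is no reading), "fx", "fy", "cx", "cy" (pixels), "D" ([k1, k2, p1, p2, k3] as OpenCV has them; the pictures are not rectified), "extrinsics" (4x4, takes a point from world to camera coordinates); the wrist camera has in their place "hand_eye" (4x4, takes a point from camera to tool coordinates, whose origin is the TCP and whose axes are the flange's). Camera axes: x right, y down, z forward; pixel columns grow to the right and rows downward; lengths in m; the calibration is good to about 2 mm. A picture is of the moment at which its call begins: read the wrist's pose just before it.
- hand_in(): hands the job in, once; it reports no verdict.
The state is a dict: "time": time; "joint_pos": joint angles; "qd": joint speeds; "effort": joint torques, N m; "eef_pos": TCP position; "tool_rot": TCP orientation; "force": force on the tool from outside, world axes, zero at the start; "wrist_torque": the same for the moment, N m; "opening": finger opening in m.
Only numpy, scipy, OpenCV 4.12 (cv2) and the standard library are available. Lean on these libraries where they do the work, as an engineer would, in place of code of your own. Each camera call takes 0.05 s, during which the arm holds its last target.

## Task

Stand the flashlight and the power bank upright in the wooden caddy on the niche shelf, one in each cell. Then bring the caddy, centred and square, up against the two spring buffers of the metal bracket, and keep pressing with a steady push of about 10 N, which drives both buffers in about half way (never fully in), so that I can screw it fast: finish while still holding it pressed like that, the caddy flat on the shelf. Leave the other loose things on the shelf where they are.

Things in the scene. Friction and masses are not known exactly. Their poses are not given: they have to be found in the camera images.
- caddy: Loose open wooden caddy, 92 (x) by 222 (y) by 45 mm high, walls and floor 5 mm, about 0.35 kg. Two cells, left (+y) and right (-y), each 82 (x) by 84 mm (y) inside, either side of a central carrying handle flanked by cross walls (y = +/-22 mm, 45 mm high). Origin: centre of the underside, z up. Its +x face, 46 mm from the origin, is pressed on the buffers.
- cell_left (a point): Centre of the caddy's left cell on its inner floor, 64 mm to +y of the caddy's origin, 5 mm above its underside
- cell_right (a point): Centre of the caddy's right cell on its inner floor, 64 mm to -y of the caddy's origin, 5 mm above its underside
- handle_top (a point): Centre of the top edge of the caddy's handle, 95 mm above the caddy's origin: an upright flat board 14 mm thick (caddy's x), 36 mm wide (y)
- bracket: Aluminium bracket fixed to the shelf: upright plate 250 mm wide (y), 50 mm high. Origin: middle of the foot of its front face, which looks to its own -x, towards the caddy; the caddy is pushed along its +x. Two spring buffers with black rubber tips (24 mm across) stand out 30 mm from this face (tips at x = -30 mm) at y = +70 and -70 mm, 32 mm above the shelf.
- buffer_left (a joint): How far the buffer at the bracket's +y side is pushed in, m: 0 standing out, 0.024 fully in. Spring 400 N/m, so both together give 800 N/m: 10 N at 12.5 mm
- buffer_right (a joint): The same for the buffer at the bracket's -y side
- flashlight: Black flashlight standing on its tail, lamp head up, 118 mm high; head diameter 40 mm (z = 80 to 118 mm), barrel 32 mm, tail 38 mm; 0.12 kg. Origin: centre of its foot, z up
- power_bank: White power bank standing on end: 26 mm thick (x), 64 mm wide (y), 112 mm high, 0.2 kg. Origin: centre of its foot, z up
- earbud_case: Copper-toned earbud case, 50 by 62 by 26 mm, to be left alone. Origin: centre of its underside
- key_dish: Blue ceramic dish, 110 mm across, 28 mm high, to be left alone. Origin: centre of its underside
- sanitiser: Clear bottle 48 mm across, 130 mm high, to be left alone. Origin: centre of its underside
- glasses_case: Grey case, 65 (x) by 160 (y) by 45 mm high, to be left alone. Origin: centre of its underside
- candle_jar: Amber jar with wooden lid, 72 mm across, 85 mm high, to be left alone. Origin: centre of its underside
- wallet: Flat brown wallet, 90 (x) by 110 (y) by 16 mm, to be left alone. Origin: centre of its underside
Mind the look-alikes: they are no part of the job. Several things have the shape of the flashlight; the one meant has the colours described above.

How it is judged:
On the way, in this order (a step that is already met when the one before it is completed fails the run):
1. the flashlight and the power bank stand upright and released in the caddy, one in each cell (((horizontal distance between flashlight and cell_left below 0.045 m and z of flashlight in the frame of cell_left between -0.006 and 0.012 m and angle between each of flashlight, power_bank's own z axis and vertical below 0.15 rad and horizontal distance between power_bank and cell_right below 0.045 m and z of power_bank in the frame of cell_right between -0.006 and 0.012 m) or (horizontal distance between flashlight and cell_right below 0.045 m and z of flashlight in the frame of cell_right between -0.006 and 0.012 m and angle between each of flashlight, power_bank's own z axis and vertical below 0.15 rad and horizontal distance between power_bank and cell_left below 0.045 m and z of power_bank in the frame of cell_left between -0.006 and 0.012 m)) and contact force between the fingers and flashlight below 0.3 N and contact force between the fingers and power_bank below 0.3 N), for 0.2 s.
2. the loaded caddy is pressed on both buffers with 6 to 14 N (((horizontal distance between flashlight and cell_left below 0.045 m and z of flashlight in the frame of cell_left between -0.006 and 0.012 m and angle between each of flashlight, power_bank's own z axis and vertical below 0.15 rad and horizontal distance between power_bank and cell_right below 0.045 m and z of power_bank in the frame of cell_right between -0.006 and 0.012 m) or (horizontal distance between flashlight and cell_right below 0.045 m and z of flashlight in the frame of cell_right between -0.006 and 0.012 m and angle between each of flashlight, power_bank's own z axis and vertical below 0.15 rad and horizontal distance between power_bank and cell_left below 0.045 m and z of power_bank in the frame of cell_left between -0.006 and 0.012 m)) and contact force between caddy and bracket between 6 and 14 N and value of joint buffer_left between 0.004 and 0.021 m and value of joint buffer_right between 0.004 and 0.021 m), for 0.3 s.
At the end, for the whole second after the job is handed in: Robot still pressing the caddy; 6-14 N on the buffers, each 4-21 mm in; caddy flat (6 mm, 0.06 rad), still (10 mm/s), square to the bracket (0.08 rad), centred (20 mm); flashlight and power bank upright (0.15 rad) on the caddy floor, one per cell (all of step 2 and y of caddy in the frame of bracket between -0.02 and 0.02 m and angle between the x axis of caddy and the x axis of bracket, either way round below 0.08 rad and angle between caddy's own z axis and vertical below 0.06 rad and height (world z) of caddy below 0.006 m and linear speed of caddy below 0.01 m/s and contact force between any of the fingers, the arm and caddy above 1 N); the arm keeps its last pose, push and grip.
It fails at once if a buffer is driven fully in (over 23 mm) (value of joint any of buffer_left, buffer_right above 0.023 m).
It fails at once if one of the other loose things on the shelf is moved by more than 30 mm (distance of any of earbud_case, key_dish, sanitiser, glasses_case, candle_jar, wallet from where it was at the start of the episode above 0.03 m).
It also fails if it takes over 67 s, if anything falls off the work surface, if the arm or the gripper's body presses on something with over 40 N, if the wrist force passes 120 N, or if a joint passes its speed limit or range.

## Working session

There is one attempt and no reset: what is moved stays moved. The work goes in short steps, Python scripts to look and compute and a shell command to move; the robot and the scene stay as the last step left them, time stands still between calls to the robot, and variables do not carry over. Pictures are saved under pics/ and viewed, and the job is handed in when it is done.

```bash
ls; mkdir -p pics; cat > h.py <<'E'
import numpy as np, cv2, json
from bench import observe, snapshot
from scipy.spatial.transform import Rotation as R
def save(n,im): cv2.imwrite('pics/'+n+'.png', im[...,::-1])
def st():
    s=observe(); print('t',round(s['time'],2),'p',np.round(s['eef_pos'],4),'q',np.round(s['tool_rot'],4),'F',np.round(s['force'],1),'op',round(s['opening'],4)); return s
def c2w(s,snap):
    if 'extrinsics' in snap: return np.linalg.inv(np.array(snap['extrinsics']))
    T=np.eye(4);T[:3,:3]=R.from_quat(s['tool_rot']).as_matrix();T[:3,3]=s['eef_pos']
    return T@np.array(snap['hand_eye'])
def K(s): return np.array([[s['fx'],0,s['cx']],[0,s['fy'],s['cy']],[0,0,1.]])
def rays(uv,snap):
    n=cv2.undistortPoints(np.array(uv,float).reshape(-1,1,2),K(snap),np.array(snap['D'],float)).reshape(-1,2)
    return np.c_[n,np.ones(len(n))]
def onplane(uv,snap,T,z):
    d=rays(uv,snap)@T[:3,:3].T; o=T[:3,3]; k=(z-o[2])/d[:,2]; return o+d*k[:,None]
def cloud(snap,T):
    h,w=snap['range_z'].shape; v,u=np.mgrid[0:h,0:w]
    p=rays(np.c_[u.ravel(),v.ravel()],snap)*snap['range_z'].reshape(-1,1)
    return (p@T[:3,:3].T+T[:3,3]).reshape(h,w,3)
E
python3 - <<'E'
from h import *
s=st(); print(np.round(R.from_quat(s['tool_rot']).as_matrix(),3))
for n in ['scene','top','wrist']:
    p=snapshot(n); save(n+'0',p['pixels']); np.savez('%s0.npz'%n,s=json.dumps({k:np.array(v).tolist() for k,v in s.items()}),**{k:np.array(v) for k,v in p.items()})
    print(n,np.round(c2w(s,p),3).tolist(),p['fx'])
E
```

```text
pics
t 0.0 p [ 0.2042 -0.6166  0.2494] q [ 9.872e-01  1.592e-01 -2.000e-04 -8.000e-04] F [ 0.2 -0.5  0.5] op 0.0852
[[ 0.949  0.314 -0.001]
 [ 0.314 -0.949  0.002]
 [-0.    -0.002 -1.   ]]
scene [[0.841, 0.362, -0.402, 1.072], [0.541, -0.589, 0.601, -0.731], [-0.019, -0.723, -0.691, 0.965], [0.0, 0.0, 0.0, 1.0]] 497.18052524139597
top [[0.002, -0.981, 0.194, 0.348], [-1.0, 0.003, 0.022, 0.046], [-0.022, -0.194, -0.981, 1.17], [0.0, 0.0, 0.0, 1.0]] 402.01926990140214
wrist [[0.315, -0.896, -0.313, 0.284], [-0.949, -0.298, -0.103, -0.589], [-0.001, 0.33, -0.944, 0.375], [0.0, 0.0, 0.0, 1.0]] 340.3313901700713
```

View pics/scene0.png

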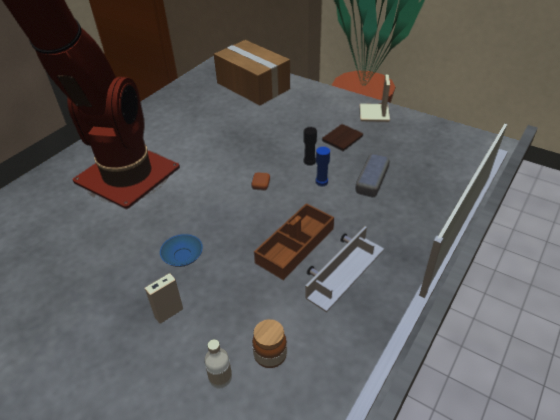

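View pics/top0.png

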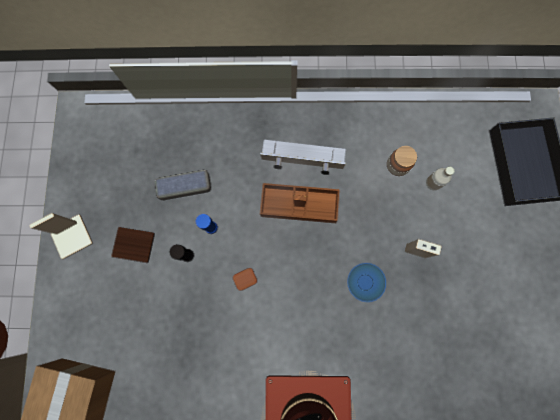

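View pics/wrist0.png

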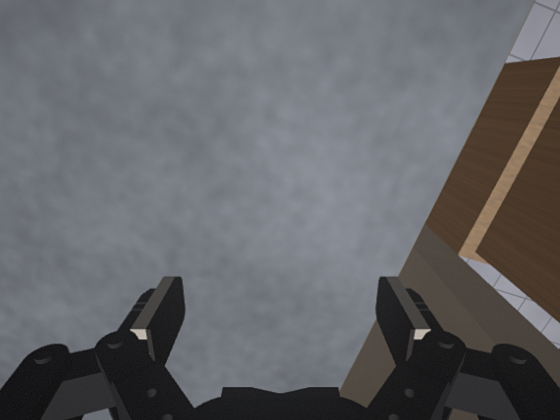

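```bash
python3 - <<'E'
from h import *
L={}
for n in ['scene','top','wrist']:
    d=dict(np.load(n+'0.npz')); s=json.loads(str(d.pop('s'))); T=c2w(s,d); L[n]=cloud(d,T)
    if n!='wrist':
        E=np.array(d['extrinsics']); print(n,cv2.projectPoints(np.array([s['eef_pos'],[0,0,0],[.2,.617,.25]]),cv2.Rodrigues(E[:3,:3])[0],E[:3,3],K(d),d['D'])[0].reshape(-1,2).round(), 'r',d['range_z'].min(),d['range_z'].max())
def pr(n,*uv):
    for u,v in uv: print(n,(u,v),np.round(L[n][v,u],3))
pr('scene',(250,80),(60,50),(295,225),(40,110))
pr('top',(70,375),(2,335),(300,190),(535,160),(515,400))
pr('wrist',(300,100),(470,150),(540,150),(540,30),(490,200),(500,270))
E
```

```text
scene [[-79. 288.]
 [126. 174.]
 [287.  34.]] r 0.0 3.2289286
top [[594. 356.]
 [308. 420.]
 [ 36. 356.]] r 0.0 2.164226
scene (250, 80) [0.078 0.554 0.079]
scene (60, 50) [ 0.061 -0.11   0.459]
scene (295, 225) [0.604 0.014 0.083]
scene (40, 110) [-1.198  0.444 -0.402]
top (70, 375) [0.133 0.605 0.118]
top (2, 335) [ 0.134  1.383 -0.706]
top (300, 190) [0.638 0.019 0.015]
top (535, 160) [ 0.731 -0.692  0.007]
top (515, 400) [ 0.051 -0.563  0.001]
wrist (300, 100) [ 0.281 -0.612  0.001]
wrist (470, 150) [ 0.301 -1.148 -0.584]
wrist (540, 150) [ 0.349 -1.184 -0.386]
wrist (540, 30) [ 0.694 -1.272 -0.751]
wrist (490, 200) [ 0.205 -1.157 -0.416]
wrist (500, 270) [ 0.075 -1.186 -0.307]
```

```bash
python3 - <<'E'
from h import *
L={};D={}
for n in ['scene','top']:
    d=dict(np.load(n+'0.npz')); s=json.loads(str(d.pop('s'))); T=c2w(s,d); L[n]=cloud(d,T);D[n]=d
c=D['top']['pixels']
a=cv2.resize(c[190:280,90:250],None,fx=5,fy=5,interpolation=cv2.INTER_CUBIC)
b=cv2.resize(D['scene']['pixels'][110:220,270:400],None,fx=5,fy=5,interpolation=cv2.INTER_CUBIC)
save('cropA',a[:450,:800]);save('cropB',b)
save('cropC',cv2.resize(c[120:240,240:450],None,fx=3.8,fy=3.8,interpolation=cv2.INTER_CUBIC))
# height components
for n in ['top','scene']:
    P=L[n];ok=(D[n]['range_z']>0)
    m=(ok&(P[...,2]>.012)&(P[...,2]<.2)&(P[...,0]>.2)&(P[...,0]<.95)&(abs(P[...,1])<.62)).astype(np.uint8)
    k,lab,stt,cen=cv2.connectedComponentsWithStats(m)
    for i in range(1,k):
        if stt[i,4]<80: continue
        q=P[lab==i]; zt=np.percentile(q[:,2],97); t=q[q[:,2]>zt-.008]
        r=cv2.minAreaRect((t[:,:2]*1000).astype(np.float32))
        print(n,cen[i].round(),stt[i,4],'ztop',round(zt,3),'top c',(np.array(r[0])/1000).round(4),'sz',np.round(r[1]),round(r[2],1),'rgb',D[n]['pixels'][lab==i].mean(0).round())
E
```

```text
top [211.  83.] 6244 ztop 0.195 top c [0.9373 0.283 ] sz [504.   9.] 89.9 rgb [81. 82. 75.]
top [353.  96.] 151 ztop 0.017 top c [ 0.9364 -0.1515] sz [ 26. 106.] 0.6 rgb [177. 183. 195.]
top [402.  97.] 98 ztop 0.016 top c [ 0.9359 -0.3046] sz [90. 24.] 89.8 rgb [175. 181. 193.]
top [459.  96.] 109 ztop 0.016 top c [ 0.9346 -0.4714] sz [ 26. 107.] 2.0 rgb [164. 170. 181.]
top [504. 162.] 997 ztop 0.061 top c [ 0.7132 -0.5902] sz [ 57. 245.] 89.9 rgb [26. 26. 26.]
top [302. 160.] 668 ztop 0.052 top c [0.711 0.015] sz [247.  37.] 82.8 rgb [109. 109. 111.]
top [402. 160.] 661 ztop 0.088 top c [ 0.7181 -0.2777] sz [60. 60.] 1.3 rgb [141. 116.  91.]
top [440. 178.] 408 ztop 0.131 top c [ 0.6619 -0.3785] sz [21. 20.] 31.8 rgb [137. 137. 127.]
top [182. 185.] 1227 ztop 0.048 top c [0.652  0.3658] sz [ 60. 153.] 10.3 rgb [ 94.  98. 107.]
top [299. 202.] 998 ztop 0.094 top c [0.5963 0.0223] sz [36. 15.] 82.3 rgb [90. 60. 42.]
top [206. 223.] 273 ztop 0.121 top c [0.5283 0.2812] sz [38. 36.] 14.7 rgb [ 41.  75. 142.]
top [132. 245.] 1113 ztop 0.02 top c [0.476  0.5087] sz [112.  90.] 81.2 rgb 
[... 809 characters left out ...]
z [ 60. 158.] 9.9 rgb [78. 82. 90.]
scene [260. 180.] 246 ztop 0.026 top c [0.3811 0.1763] sz [47. 62.] 25.1 rgb [114.  68.  46.]
scene [294. 239.] 2001 ztop 0.089 top c [0.5997 0.019 ] sz [38. 14.] 86.4 rgb [63. 40. 28.]
scene [336. 262.] 1067 ztop 0.049 top c [0.7139 0.013 ] sz [251.  37.] 82.8 rgb [86. 85. 85.]
scene [180. 247.] 552 ztop 0.028 top c [ 0.3729 -0.1651] sz [107. 109.] 69.2 rgb [ 49.  79. 105.]
scene [164. 296.] 1100 ztop 0.112 top c [ 0.463  -0.3161] sz [63. 29.] 76.1 rgb [94. 90. 80.]
scene [269. 343.] 1313 ztop 0.086 top c [ 0.7207 -0.2786] sz [62. 62.] 11.4 rgb [119.  93.  67.]
scene [217. 364.] 898 ztop 0.129 top c [ 0.6649 -0.3802] sz [23. 22.] 63.4 rgb [116. 115. 107.]
```

View pics/cropA.png

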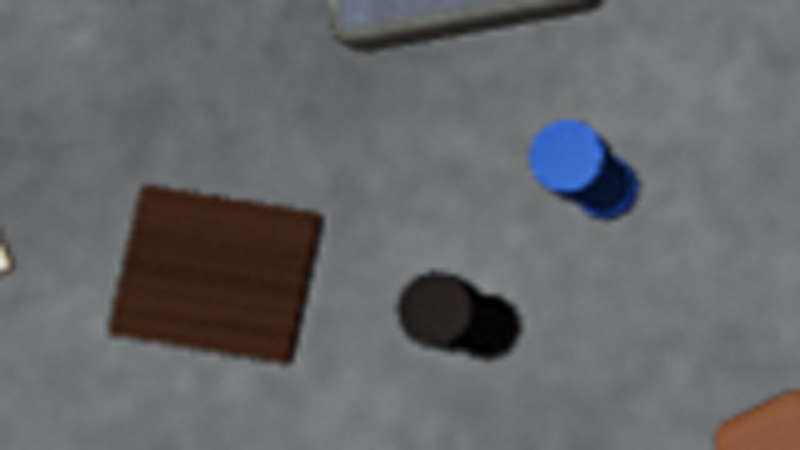

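View pics/cropB.png

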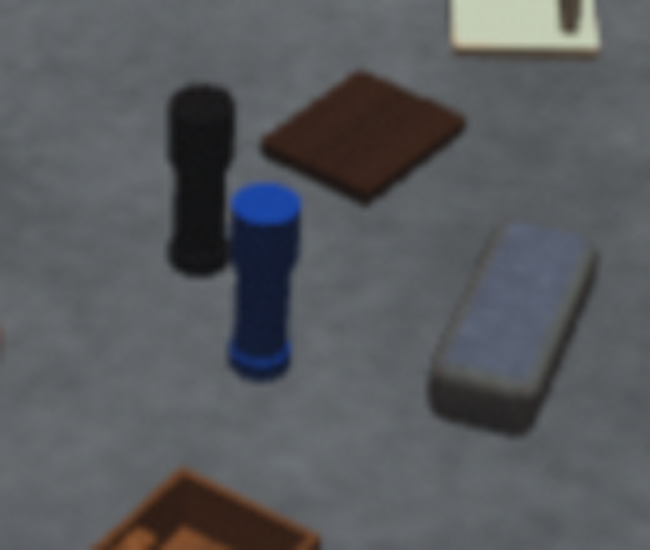

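View pics/cropC.png

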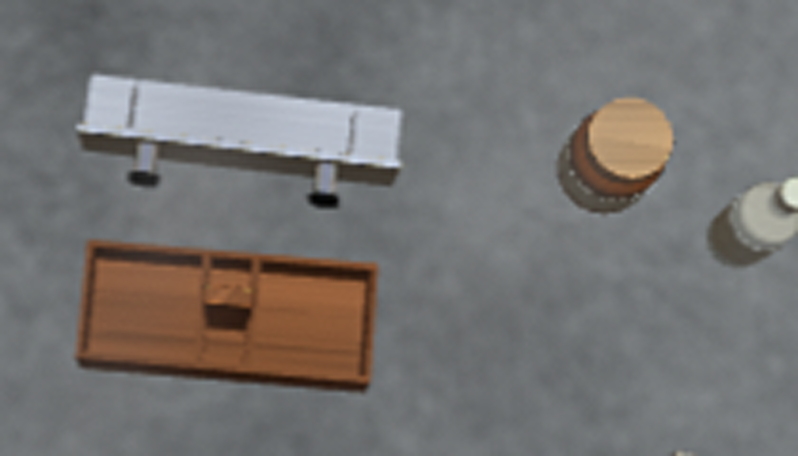

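The flashlight candidates in the top view are black at (181,253) and blue at (206,223). The crops confirm that the black one matches the description and the blue one is a look-alike. The white slab at top (428,247) is the power bank. The caddy is at (300,202), and the bracket is at (302,155). I'll start with the power bank.

```bash
cat >> h.py <<'E'
def go(x,y,z,psi):
    s=st(); M=R.from_quat(s['tool_rot']).as_matrix(); d=M.T@(np.array([x,y,z])-s['eef_pos'])*1000
    p=np.radians(psi); Mt=np.array([[np.cos(p),np.sin(p),0],[np.sin(p),-np.cos(p),0],[0,0,-1.]])
    print('psi',round(np.degrees(np.arctan2(M[1,0],M[0,0])),2),'tool shift mm',d.round(1),'turn',R.from_matrix(M.T@Mt).as_rotvec().round(4), 'shift in target axes',(Mt.T@M@d).round(1))
    return s
E
python3 -m inch '[[[0,0,-0.12,37.6,-22.8,0,100],[0,0,0,42,-25,0,100]]]'; python3 -c "
from h import *
go(.461,-.3157,.25,73)"
```

```text
time: 0.4
eef_pos: [0.2605, -0.5424, 0.2496]
tool_rot: [0.976, 0.218, -0.0, -0.0]
force: [1.6, 0.4, -1.0]
opening: 0.0854
t 0.4 p [ 0.2605 -0.5424  0.2496] q [ 9.759e-01  2.184e-01 -1.000e-04 -4.000e-04] F [ 1.6  0.4 -1. ] op 0.0854
psi 25.23 tool shift mm [ 278.  -119.6   -0.3] turn [-8.000e-04 -3.000e-04 -8.338e-01] shift in target axes [275.4 125.5  -0.4]
```

```bash

python3 -m inch '[[[0,0,0,45,-20,0,100],[0,0,0,45,-20,0,100],[0,0,0,45,-20,0,100],[0,0,0,45,-20,0,100],[0,0,0,45,-20,0,100],[0,0,0,45,-20,0,100],[0,0,-0.167,0,0,0,100],[0,0,-0.167,0,0,0,100],[0,0,-0.167,0,0,0,100],[0,0,-0.167,0,0,0,100],[0,0,-0.167,0,0,0,100],[0,0,0,0,0,0,100]]]'; python3 -c "
from h import *
s=go(.461,-.3157,.25,73)
p=snapshot('wrist'); save('w1',p['pixels']); T=c2w(s,p); P=cloud(p,T)
m=(p['range_z']>0)&(P[...,2]>.09)&(P[...,2]<.13)
q=P[m]; r=cv2.minAreaRect((q[:,:2]*1000).astype(np.float32)); print(r, np.percentile(q[:,2],[5,50,95]))
"
```

```text
time: 1.9
eef_pos: [0.4532, -0.3195, 0.2501]
tool_rot: [0.804, 0.595, -0.0, -0.0]
force: [0.5, -0.1, -0.2]
opening: 0.0856
t 1.9 p [ 0.4532 -0.3195  0.2501] q [ 8.040e-01  5.946e-01 -1.000e-04 -2.000e-04] F [ 0.5 -0.1 -0.2] op 0.0856
psi 72.97 tool shift mm [5.9 6.3 0.1] turn [-0.0005 -0.0002 -0.0004] shift in target axes [5.9 6.3 0.1]
((561.2340698242188, -345.18072509765625), (63.2559928894043, 239.69874572753906), 73.33448028564453) [0.09219134 0.11337325 0.12192658]
```

View pics/w1.png

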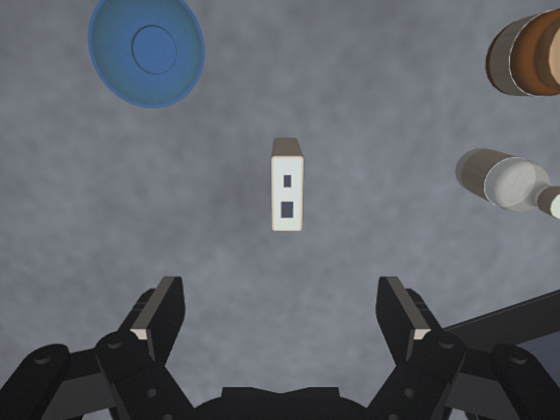

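The wrist view shows the power bank's top face at (287,193), square to the jaws and centred between them.

```bash
python3 -c "
from h import *
s=st(); p=snapshot('wrist'); T=c2w(s,p)
im=p['pixels'].astype(int); m=np.zeros(im.shape[:2],np.uint8); m[145:245,255:320]=(im[145:245,255:320].min(2)>175)
c=max(cv2.findContours(m,0,2)[0],key=cv2.contourArea).reshape(-1,2)
q=onplane(c,p,T,.112); r=cv2.minAreaRect((q[:,:2]*1000).astype(np.float32)); print(r)
go(r[0][0]/1000,r[0][1]/1000,.092,73)
"
```

```text
t 1.95 p [ 0.4533 -0.3195  0.2501] q [ 8.048e-01  5.936e-01 -0.000e+00 -2.000e-04] F [-0.2 -0.6  0. ] op 0.0855
((459.0786437988281, -315.0245361328125), (60.96995162963867, 23.27720832824707), 73.59342956542969)
t 2.0 p [ 0.4533 -0.3195  0.2502] q [ 8.049e-01  5.935e-01 -0.000e+00 -1.000e-04] F [-0.4 -0.1  0.1] op 0.0854
psi 72.81 tool shift mm [  6.    4.2 158.2] turn [-0.0003 -0.0001 -0.0034] shift in target axes [  6.    4.2 158.2]
```

```bash

python3 -m inch '[[[0,0,-0.014,6,4.2,20,100],[0,0,0,0,0,40,100],[0,0,0,0,0,40,100],[0,0,0,0,0,40,100],[0,0,0,0,0,18,100],[0,0,0,0,0,0,100],[0,0,0,0,0,0,0],[0,0,0,0,0,0,0],[0,0,0,0,0,0,0],[0,0,0,0,0,0,0]]]'; python3 -c "
from h import *
go(.461,-.3157,.092,73)"
```

```text
time: 3.25
eef_pos: [0.4597, -0.3153, 0.0932]
tool_rot: [0.799, 0.601, 0.0, 0.001]
force: [0.9, 0.6, 5.5]
opening: 0.0255
t 3.25 p [ 0.4597 -0.3153  0.0932] q [7.995e-01 6.007e-01 2.000e-04 7.000e-04] F [0.9 0.6 5.5] op 0.0255
psi 73.84 tool shift mm [-0.   1.3  1.2] turn [0.0014 0.0005 0.0146] shift in target axes [0.  1.3 1.2]
```

```bash

python3 -m inch '[[[0,0,0,0,0,-20,0],[0,0,0,0,0,-40,0],[0,0,0,0,0,-40,0],[0,0,0,0,0,-10,0],[0,0,0,0,0,0,0]]]'; python3 - <<'E'
from h import *
for n in ['scene','top']:
    d=dict(np.load(n+'0.npz')); s=json.loads(str(d.pop('s'))); T=c2w(s,d); P=cloud(d,T);im=d['pixels'].astype(int)
    m=(P[...,2]>.036)&(P[...,2]<.055)&(abs(P[...,0]-.6)<.07)&(abs(P[...,1]-.02)<.14)&(im[...,0]>im[...,2]*1.4)
    q=P[m]; r=cv2.minAreaRect((q[:,:2]*1000).astype(np.float32)); print(n,'caddy',r,len(q))
    m=(P[...,2]>.035)&(P[...,2]<.06)&(abs(P[...,0]-.71)<.07)&(abs(P[...,1]-.02)<.16)
    q=P[m]; 
    t=q[(q[:,2]>.046)]; a=np.radians(-7.2); ex=np.array([np.cos(a),np.sin(a)]);ey=np.array([-ex[1],ex[0]])
    if len(t)>20:
        # tallest = plate
        r=cv2.minAreaRect((t[:,:2]*1000).astype(np.float32)); print(' plate',r,len(t))
    b=(P[...,2]>.02)&(P[...,2]<.06)&(abs(P[...,0]-.70)<.05)&(abs(P[...,1]-.02)<.12)&(im.max(2)<55)
    k,l,ss,cc=cv2.connectedComponentsWithStats(b.astype(np.uint8))
    for i in range(1,k):
        if ss[i,4]>8: print(' tip',cc[i].round(1),ss[i,4],P[l==i].mean(0).round(4),P[l==i].min(0).round(3),P[l==i].max(0).round(3))
st()
p=snapshot('top');save('top1',p['pixels'])
E
```

```text
time: 3.88
eef_pos: [0.4591, -0.315, 0.202]
tool_rot: [0.799, 0.601, -0.0, 0.0]
force: [0.1, 0.5, -2.9]
opening: 0.025
scene caddy ((599.6956176757812, 19.560821533203125), (227.28408813476562, 95.63574981689453), 84.70245361328125) 770
 plate ((688.3235473632812, 13.866989135742188), (246.2748565673828, 87.9430160522461), 82.9132080078125) 153
 tip [327.9 226.1] 43 [0.6521 0.1008 0.0297] [0.65  0.077 0.02 ] [0.655 0.122 0.041]
 tip [342.7 237.4] 18 [0.7072 0.0791 0.0361] [0.705 0.073 0.028] [0.711 0.097 0.042]
 tip [309.2 269.8] 22 [ 0.689  -0.0581  0.0356] [ 0.686 -0.066  0.022] [ 0.692 -0.045  0.044]
top caddy ((596.771728515625, 21.46905517578125), (221.08065795898438, 93.99171447753906), 85.1016845703125) 568
 plate ((684.044921875, 17.2962646484375), (247.1691131591797, 93.86528778076172), 84.30432891845703) 203
 tip [277.1 166.6] 21 [0.7026 0.0856 0.0389] [0.699 0.077 0.027] [0.706 0.095 0.046]
 tip [324.7 172.3] 26 [ 0.6853 -0.0534  0.0361] [ 0.682 -0.063  0.022] [ 0.69  -0.043  0.046]
t 3.88 p [ 0.4591 -0.315   0.202 ] q [ 7.995e-01  6.007e-01 -0.000e+00  1.000e-04] F [ 0.1  0.5 -2.9] op 0.025
```

View pics/top1.png

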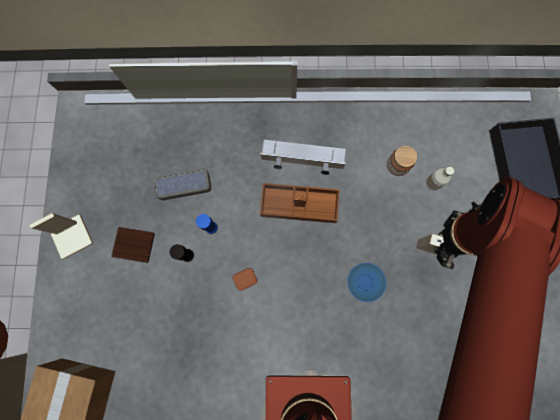

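```bash

python3 -m inch '[[[0,0,0,20,3.5,0,0],[0,0,0,40,7,0,0],[0,0,0,45,8,0,0],[0,0,0,45,8,0,0],[0,0,0,45,8,0,0],[0,0,0,45,8,0,0],[0,0,0,38,6.5,0,0],[0,0,0,20,3.3,0,0],[0,0,-0.097,0,0,0,0],[0,0,-0.097,0,0,0,0],[0,0,0,0,0,0,0]]]'; python3 - <<'E'
from h import *
s=go(.592,-.0435,.099,84.9)
p=snapshot('wrist'); save('w2',p['pixels'])
E
```

```text
time: 5.3
eef_pos: [0.5915, -0.0433, 0.2003]
tool_rot: [0.738, 0.675, -0.001, -0.001]
force: [0.1, 0.2, -1.6]
opening: 0.0254
t 5.3 p [ 0.5915 -0.0433  0.2003] q [ 0.7377  0.6751 -0.0009 -0.0012] F [ 0.1  0.2 -1.6] op 0.0254
psi 84.93 tool shift mm [ -0.2   0.8 101.3] turn [-0.003  -0.0004  0.0005] shift in target axes [-1.000e-01  5.000e-01  1.013e+02]
```

View pics/w2.png

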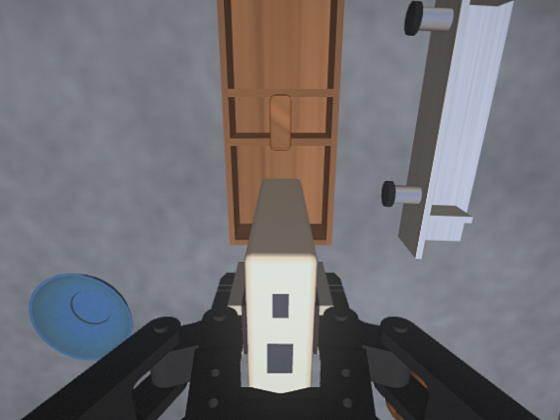

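The wrist view shows the empty caddy straight ahead and the bank hanging over the right cell. The near rim corners are at (231,243) and (331,243), and the handle spans (280,95–150).

```bash
python3 - <<'E'
from h import *
s=st(); p=snapshot('wrist'); T=c2w(s,p)
q=onplane([(231,243),(331,243),(231,142),(334,142),(230,92),(337,92)],p,T,.045); print(q.round(4))
c=(q[0]+q[1])/2;print('right end mid',c.round(4))
print('handle',onplane([(280,95),(281,150)],p,T,.095).round(4))
print('tips',onplane([(382,193),(405,18)],p,T,.032).round(4))
P=cloud(p,T); print(P[193,386],P[18,410],P[125,280])
E
```

```text
t 5.35 p [ 0.5917 -0.0434  0.2007] q [ 7.382e-01  6.745e-01 -7.000e-04 -1.000e-03] F [-0.3 -0.6 -1.6] op 0.0255
[[ 0.542  -0.0844  0.045 ]
 [ 0.6324 -0.0924  0.045 ]
 [ 0.5544  0.0058  0.045 ]
 [ 0.6385 -0.0017  0.045 ]
 [ 0.5589  0.0445  0.045 ]
 [ 0.6424  0.037   0.045 ]]
right end mid [ 0.5872 -0.0884  0.045 ]
handle [[0.5979 0.0394 0.095 ]
 [0.5954 0.0039 0.095 ]]
tips [[ 0.6818 -0.0532  0.032 ]
 [ 0.6987  0.0865  0.032 ]]
[ 0.68302459 -0.05088145  0.04005789] [0.70029071 0.08521973 0.0382879 ] [0.59626797 0.02069197 0.09676088]
```

```bash

python3 -m inch '[[[0,0,0,1,0,20,0],[0,0,0,0,0,30,0],[0,0,0,0,0,25,0],[0,0,0,0,0,15,0],[0,0,0,0,0,6,0],[0,0,0,0,0,3,0],[0,0,0,0,0,0,0]]]'; python3 -c "
from h import *
go(.5913,-.0422,.098,84.9)"
```

```text
time: 6.28
eef_pos: [0.5928, -0.0423, 0.1038]
tool_rot: [0.738, 0.675, 0.0, 0.0]
force: [0.3, -0.3, -1.7]
opening: 0.0255
t 6.28 p [ 0.5928 -0.0423  0.1038] q [7.376e-01 6.753e-01 3.000e-04 3.000e-04] F [ 0.3 -0.3 -1.7] op 0.0255
psi 84.95 tool shift mm [-0.  -1.5  5.8] turn [ 0.0009 -0.      0.0009] shift in target axes [-0.  -1.5  5.8]
```

```bash

python3 -m inch '[[[0,0,0,0,0,3,0],[0,0,0,0,0,2,0],[0,0,0,0,0,0,0]]]'
```

```text
time: 6.65
eef_pos: [0.5925, -0.0423, 0.0983]
tool_rot: [0.738, 0.675, 0.0, 0.0]
force: [-0.1, 0.4, -1.2]
opening: 0.0254
```

```bash

python3 -m inch '[[[0,0,0,0,0,1,0],[0,0,0,0,0,0,0]]]';python3 -m inch '[[[0,0,0,0,0,0.7,0],[0,0,0,0,0,0,0]]]'
```

```text
time: 6.9
eef_pos: [0.5926, -0.0423, 0.0982]
tool_rot: [0.738, 0.675, 0.0, 0.0]
force: [-2.0, 0.0, 5.7]
opening: 0.0255
time: 7.15
eef_pos: [0.5927, -0.0424, 0.0982]
tool_rot: [0.738, 0.675, 0.0, 0.0]
force: [-5.4, -0.4, 12.3]
opening: 0.0253
```

Contact with the floor. I'll release and rise.

```bash

python3 -m inch '[[[0,0,0,0,0,-1,0],[0,0,0,0,0,0,30],[0,0,0,0,0,0,100],[0,0,0,0,0,0,100],[0,0,0,0,0,0,100],[0,0,0,0,0,-20,100],[0,0,0,0,0,-40,100],[0,0,0,0,0,-50,100],[0,0,0,0,0,-15,100],[0,0,0,0,0,0,100]]]';python3 - <<'E'
from h import *
s=go(.4475,.3465,.25,110)
p=snapshot('wrist'); save('w3',p['pixels'])
E
```

```text
time: 8.4
eef_pos: [0.5931, -0.0423, 0.2244]
tool_rot: [0.738, 0.675, 0.001, 0.001]
force: [-0.1, -0.1, -0.1]
opening: 0.0856
t 8.4 p [ 0.5931 -0.0423  0.2244] q [0.7375 0.6753 0.0009 0.0011] F [-0.1 -0.1 -0.1] op 0.0856
psi 84.96 tool shift mm [ 374.5 -179.1  -26.2] turn [ 0.0027  0.0008 -0.437 ] shift in target axes [415.1  -3.8 -25.6]
```

View pics/w3.png

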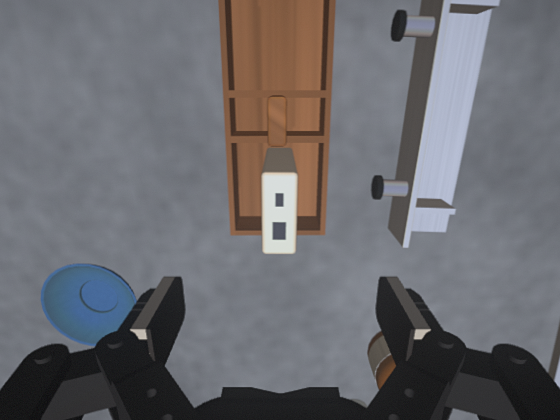

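The power bank stands upright in the right cell at (280,210). Next is the black flashlight.

```bash

python3 -m inch '[[[0,0,0,25,-12,0,100],[0,0,0,45,-21.5,0,100],[0,0,0,45,-21.5,0,100],[0,0,0,45,-21.5,0,100],[0,0,0,45,-21.5,0,100],[0,0,0,45,-21.5,0,100],[0,0,0,42,-20,0,100],[0,0,0,25,-12,0,100],[0,0,0,10,-5,0,100],[0,0,0,0,0,0,100],[0,0,0,0,0,0,100]]]';python3 - <<'E'
from h import *
s=go(.4475,.3465,.1,84.9)
p=snapshot('wrist'); save('w4',p['pixels'])
T=c2w(s,p);P=cloud(p,T);m=(p['range_z']>0)&(P[...,2]>.11)&(P[...,2]<.13)&(np.hypot(P[...,0]-.4475,P[...,1]-.3465)<.05)
c=cv2.minEnclosingCircle((P[m][:,:2]*1000).astype(np.float32));print(c,m.sum(),np.argwhere(m).mean(0), p['pixels'][m].mean(0))
E
```

```text
time: 9.82
eef_pos: [0.4661, 0.2955, 0.2222]
tool_rot: [0.738, 0.675, -0.0, 0.0]
force: [0.7, 0.4, -0.2]
opening: 0.0856
t 9.82 p [0.4661 0.2955 0.2222] q [ 7.382e-01  6.746e-01 -5.000e-04  1.000e-04] F [ 0.7  0.4 -0.2] op 0.0856
psi 84.84 tool shift mm [ 49.2 -23.  122.1] turn [-0.0004  0.0009 -0.001 ] shift in target axes [ 49.1 -23.  122.2]
((445.0818786621094, 348.7311706542969), 20.125743865966797) 2762 [143.66835626 243.42867487] [61.13685735 58.10572049 59.78059377]
```

View pics/w4.png

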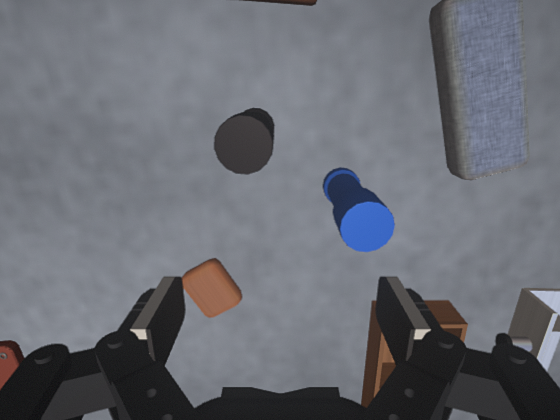

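The black top is at (243,143), and the blue look-alike at (366,225) is clear of the right finger's path.

```bash

python3 -m inch '[[[0,0,0,25,-12.5,0,100],[0,0,0,25,-12.7,0,100],[0,0,0,0,0,30,100],[0,0,0,0,0,40,100],[0,0,0,0,0,35,100],[0,0,0,0,0,16,100],[0,0,0,0,0,0,100],[0,0,0,0,0,0,0],[0,0,0,0,0,0,0],[0,0,0,0,0,0,0],[0,0,0,0,0,0,0]]]';python3 - <<'E'
from h import *
s=go(.4455,.3478,.1,84.9)
p=snapshot('wrist'); save('w5',p['pixels'])
E
```

```text
time: 11.25
eef_pos: [0.4453, 0.3496, 0.1029]
tool_rot: [0.738, 0.675, 0.001, 0.0]
force: [0.3, -0.4, 5.5]
opening: 0.0384
t 11.25 p [0.4453 0.3496 0.1029] q [7.376e-01 6.753e-01 1.000e-03 3.000e-04] F [ 0.3 -0.4  5.5] op 0.0384
psi 84.95 tool shift mm [-1.8  0.4  2.9] turn [ 0.0017 -0.0011  0.0008] shift in target axes [-1.8  0.4  2.9]
```

View pics/w5.png

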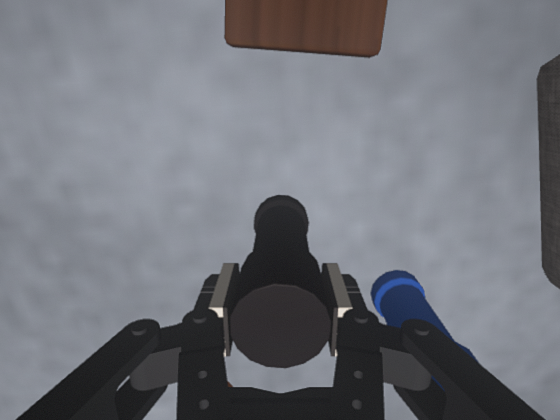

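```bash

python3 -m inch '[[[0,0,0,0,0,-20,0],[0,0,0,0,0,-40,0],[0,0,0,0,0,-45,0],[0,0,0,0,0,-40,0],[0,0,0,0,0,-20,0],[0,0,0,0,0,0,0]]]';python3 - <<'E'
from h import *
s=go(.6027,.0852,.25,84.9)
E
```

```text
time: 12.05
eef_pos: [0.445, 0.3499, 0.2692]
tool_rot: [0.737, 0.675, 0.002, 0.0]
force: [0.4, 0.5, -2.4]
opening: 0.0382
t 12.05 p [0.445  0.3499 0.2692] q [7.374e-01 6.754e-01 1.900e-03 4.000e-04] F [ 0.4  0.5 -2.4] op 0.0382
psi 84.97 tool shift mm [-249.9  180.3   19.2] turn [ 0.0031 -0.0023  0.0012] shift in target axes [-249.7  180.6   19.2]
```

```bash

python3 -m inch '[[[0,0,0,-20,14.4,0,0],[0,0,0,-40,29,0,0],[0,0,0,-45,32.5,0,0],[0,0,0,-45,32.5,0,0],[0,0,0,-45,32.5,0,0],[0,0,0,-35,25,0,0],[0,0,0,-20,14.4,0,0],[0,0,0,0,0,20,0],[0,0,0,0,0,25,0],[0,0,0,0,0,15,0],[0,0,0,0,0,0,0]]]';python3 - <<'E'
from h import *
s=go(.6027,.0852,.108,84.9)
p=snapshot('wrist'); save('w6',p['pixels'])
p=snapshot('top'); save('top6',p['pixels'])
p=snapshot('scene'); save('scene6',p['pixels'][60:320,180:460])
E
```

```text
time: 13.42
eef_pos: [0.601, 0.0854, 0.2052]
tool_rot: [0.737, 0.676, -0.001, -0.001]
force: [0.2, 0.1, -1.2]
opening: 0.0387
t 13.43 p [0.601  0.0854 0.2052] q [ 0.7369  0.676  -0.0009 -0.001 ] F [ 0.2  0.1 -1.2] op 0.0387
psi 85.06 tool shift mm [-0.   2.  97.2] turn [-0.0027  0.0001  0.0028] shift in target axes [-0.   1.7 97.2]
```

View pics/w6.png

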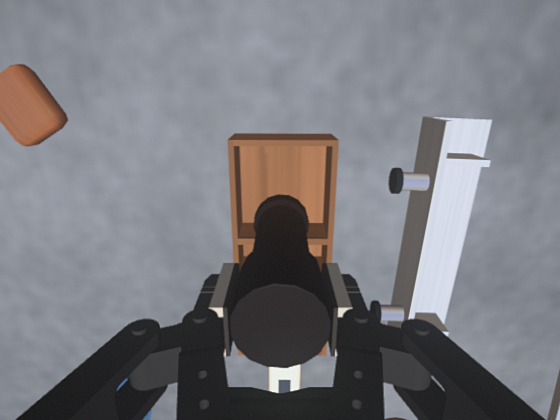

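View pics/scene6.png

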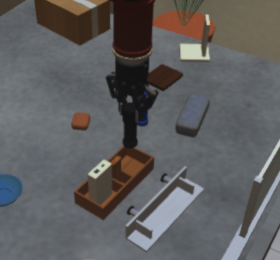

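The flashlight hangs over the left cell, with its foot at (281,215). I'll lower it.

```bash

python3 -m inch '[[[0,0,0,0,1.5,20,0],[0,0,0,0,0,30,0],[0,0,0,0,0,25,0],[0,0,0,0,0,12,0],[0,0,0,0,0,5,0],[0,0,0,0,0,3,0],[0,0,0,0,0,0,0]]]';python3 -m inch '[[[0,0,0,0,0,1.5,0],[0,0,0,0,0,0,0]]]'
```

```text
time: 14.45
eef_pos: [0.6041, 0.0842, 0.1122]
tool_rot: [0.738, 0.675, 0.0, 0.0]
force: [0.5, 0.1, -0.8]
opening: 0.0388
time: 14.7
eef_pos: [0.6038, 0.0841, 0.1104]
tool_rot: [0.738, 0.675, 0.0, 0.0]
force: [-0.3, -0.0, -2.1]
opening: 0.0386
```

```bash

python3 -m inch '[[[0,0,0,0,0,1.5,0],[0,0,0,0,0,0,0]]]';python3 -m inch '[[[0,0,0,0,0,1,0],[0,0,0,0,0,0,0]]]';python3 -m inch '[[[0,0,0,0,0,0.5,0],[0,0,0,0,0,0,0]]]'
```

```text
time: 14.95
eef_pos: [0.6036, 0.0841, 0.1085]
tool_rot: [0.738, 0.675, -0.0, -0.0]
force: [0.1, 0.1, -1.4]
opening: 0.0384
time: 15.2
eef_pos: [0.6038, 0.0842, 0.1079]
tool_rot: [0.738, 0.675, 0.0, 0.0]
force: [-1.5, -0.2, 2.7]
opening: 0.0383
time: 15.45
eef_pos: [0.604, 0.0843, 0.1079]
tool_rot: [0.738, 0.675, 0.0, 0.0]
force: [-3.1, -0.3, 7.2]
opening: 0.0383
```

```bash

python3 -m inch '[[[0,0,0,0,0,-1,0],[0,0,0,0,0,0,50],[0,0,0,0,0,0,100],[0,0,0,0,0,0,100],[0,0,0,0,0,0,100],[0,0,0,0,0,-20,100],[0,0,0,0,0,-40,100],[0,0,0,0,0,-50,100],[0,0,0,0,0,-10,100],[0,0,0,0,0,0,100]]]';
python3 -m inch '[[[0,0,0,-20,0,0,100],[0,0,0,-40,0,0,100],[0,0,0,-40,0,0,100],[0,0,0,-20,0,0,100],[0,0,0,0,0,0,100]]]';python3 - <<'E'
from h import *
s=go(.597,.0215,.085,84.9)
p=snapshot('wrist'); save('w7',p['pixels'])
p=snapshot('scene'); save('scene7',cv2.resize(p['pixels'][130:330,220:420],None,fx=3,fy=3))
E
```

```text
time: 16.7
eef_pos: [0.6041, 0.0843, 0.2296]
tool_rot: [0.738, 0.675, 0.001, 0.001]
force: [0.4, -0.5, -0.1]
opening: 0.0856
time: 17.32
eef_pos: [0.5927, -0.0373, 0.2274]
tool_rot: [0.739, 0.674, -0.001, -0.0]
force: [-0.4, 0.5, 0.7]
opening: 0.0852
t 17.32 p [ 0.5927 -0.0373  0.2274] q [ 7.386e-01  6.741e-01 -5.000e-04 -4.000e-04] F [-0.4  0.5  0.7] op 0.0852
psi 84.77 tool shift mm [ 59.   -0.9 142.4] turn [-0.0013  0.0002 -0.0022] shift in target axes [ 59.   -1.  142.4]
```

View pics/w7.png

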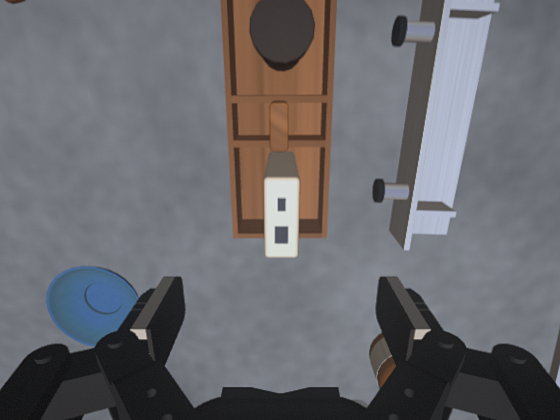

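View pics/scene7.png

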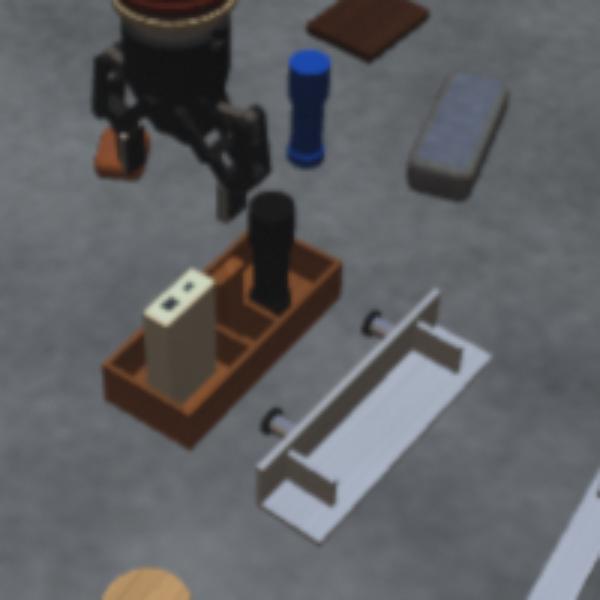

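Both objects stand in their cells, the flashlight at (282,32) and the bank at (281,215). Next I'll measure the handle and the bracket.

```bash
python3 - <<'E'
from h import *
s=st(); p=snapshot('wrist'); T=c2w(s,p); P=cloud(p,T); im=p['pixels'].astype(int)
ok=p['range_z']>0
m=ok&(P[...,2]>.088)&(P[...,2]<.1)&(abs(P[...,1]-.02)<.022)&(abs(P[...,0]-.6)<.02)&(im[...,0]>im[...,2]*1.3)
q=P[m]; print('handle',cv2.minAreaRect((q[:,:2]*1000).astype(np.float32)),len(q),np.argwhere(m).mean(0).round(),q[:,2].mean())
b=(im.max(2)<50); b[:, :360]=0; b[220:]=0; b[:,430:]=0
k,l,ss,cc=cv2.connectedComponentsWithStats(b.astype(np.uint8)); tips=[]
for i in range(1,k):
    if ss[i,4]>60:
        q=P[l==i]; r=onplane([cc[i]],p,T,.032)[0]; tips.append(q.mean(0)); print('tip',cc[i].round(1),ss[i],q.mean(0).round(4),'ray',r.round(4),'left edge ray',onplane([(ss[i,0],cc[i][1])],p,T,.032).round(4))
m=ok&(P[...,2]>.045)&(P[...,2]<.058)&(P[...,0]>.69)&(abs(P[...,1]-.02)<.16)
q=P[m]; print('plate top',cv2.minAreaRect((q[:,:2]*1000).astype(np.float32)),len(q),q[:,2].max())
E
```

```text
t 17.43 p [ 0.5931 -0.0339  0.2279] q [ 7.371e-01  6.758e-01  2.000e-04 -5.000e-04] F [-0.6  0.8 -0.2] op 0.0851
handle ((595.3345336914062, 22.064342498779297), (35.471519470214844, 13.706094741821289), 85.42305755615234) 884 [132. 278.] 0.09634040535254595
tip [398.3  36.7] [391  22  15  30 337] [0.701  0.0856 0.041 ] ray [0.704  0.0866 0.032 ] left edge ray [[0.6977 0.0871 0.032 ]]
tip [376.7 193.9] [372 184  11  22 172] [ 0.6842 -0.0504  0.039 ] ray [ 0.6861 -0.0527  0.032 ] left edge ray [[ 0.6815 -0.0523  0.032 ]]
plate top ((707.8445434570312, 0.44513702392578125), (222.11083984375, 36.72105407714844), 82.84928894042969) 2463 0.054204393651216265
```

```bash
python3 -m inch '[[[0,0,0,27,0,0,100],[0,0,0,27,0,0,100],[0,0,0,0,0,20,100],[0,0,0,0,0,20,100],[0,0,0,0,0,0,100]]]'; python3 - <<'E'
from h import *
go(.5965,.0217,.085,84.9)
E
```

```text
time: 18.1
eef_pos: [0.5965, 0.0175, 0.1855]
tool_rot: [0.738, 0.675, -0.002, -0.001]
force: [-0.1, -0.0, 0.5]
opening: 0.0855
t 18.1 p [0.5965 0.0175 0.1855] q [ 0.7377  0.6751 -0.0017 -0.0013] F [-0.1 -0.   0.5] op 0.0855
psi 84.92 tool shift mm [  4.2   0.  100.5] turn [-0.0042  0.0007  0.0004] shift in target axes [  4.2  -0.4 100.5]
```

```bash
python3 -m inch '[[[0,0,0,4,0,20,100],[0,0,0,0,0,30,100],[0,0,0,0,0,30,100],[0,0,0,0,0,15,100],[0,0,0,0,0,5,100],[0,0,0,0,0,0,100]]]';python3 -m inch '[[[0,0,0,0,0,0,50],[0,0,0,0,0,0,0],[0,0,0,0,0,0,0],[0,0,0,0,0,0,0],[0,0,0,0,0,0,0]]]'; python3 - <<'E'
from h import *
go(.5965,.0217,.085,84.9)
E
```

```text
time: 18.85
eef_pos: [0.5986, 0.0225, 0.0886]
tool_rot: [0.738, 0.675, 0.0, 0.0]
force: [-0.6, 0.3, -0.0]
opening: 0.0858
time: 19.48
eef_pos: [0.598, 0.0224, 0.0881]
tool_rot: [0.737, 0.675, -0.0, -0.0]
force: [-1.9, -0.0, 1.5]
opening: 0.0127
t 19.48 p [0.598  0.0224 0.0881] q [ 7.375e-01  6.754e-01 -2.000e-04 -1.000e-04] F [-1.9 -0.   1.5] op 0.0127
psi 84.97 tool shift mm [-0.9 -1.4  3.1] turn [-0.0005  0.0002  0.0012] shift in target axes [-0.9 -1.4  3.1]
```

```bash
python3 -m inch '[[[0,0,0.007,0,2,0,0],[0,0,0.008,1,4,0,0],[0,0,0.008,2,5,0,0],[0,0,0.008,2,5,0,0],[0,0,0.006,1,5,0,0],[0,0,0,0,5,0,0],[0,0,0,0,4,0,0],[0,0,0,0,2,0,0],[0,0,0,0,0,0,0]]]'; python3 - <<'E'
from h import *
s=go(.598,.0224,.0881,82.9)
for n in ['top','scene']:
    p=snapshot(n); save(n+'8',p['pixels'])
    save(n+'8c',cv2.resize(p['pixels'][110:250,220:380] if n=='top' else p['pixels'][170:320,230:410],None,fx=4,fy=4))
E
```

```text
time: 20.6
eef_pos: [0.6301, 0.0252, 0.0883]
tool_rot: [0.75, 0.662, -0.001, -0.001]
force: [-5.7, 1.1, 5.4]
opening: 0.0133
t 20.6 p [0.6301 0.0252 0.0883] q [ 7.498e-01  6.616e-01 -5.000e-04 -6.000e-04] F [-5.7  1.1  5.4] op 0.0133
psi 82.85 tool shift mm [ -6.8 -31.5   0.2] turn [-0.0015 -0.     -0.0009] shift in target axes [ -6.7 -31.5   0.2]
```

View pics/top8c.png

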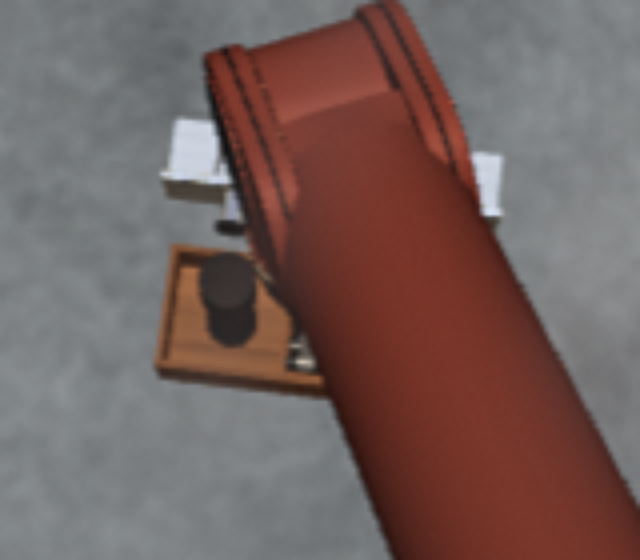

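View pics/scene8c.png

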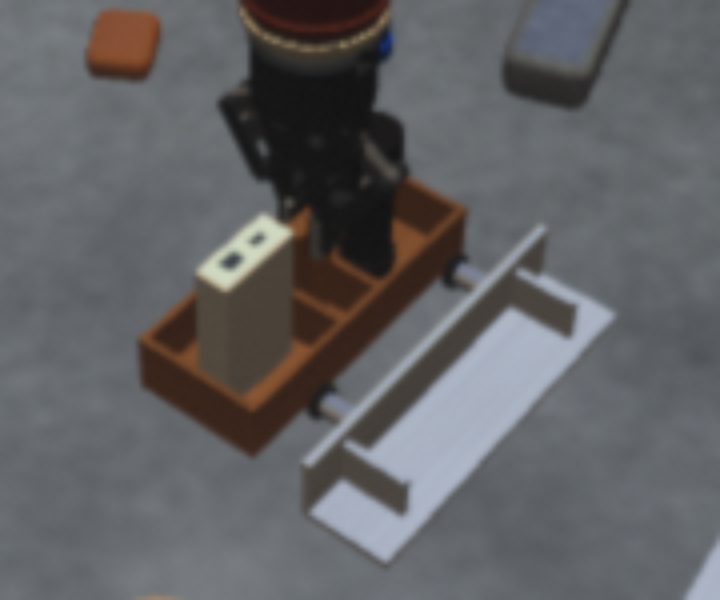

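```bash
for i in 1; do python3 -m inch '[[[0,0,0,0,3,0,0],[0,0,0,0,3,0,0],[0,0,0,0,0,0,0]]]'; python3 -m inch '[[[0,0,0,0,2,0,0],[0,0,0,0,0,0,0]]]';python3 -m inch '[[[0,0,0,0,2,0,0],[0,0,0,0,0,0,0]]]';python3 -m inch '[[[0,0,0,0,2,0,0],[0,0,0,0,0,0,0]]]'; done | grep -v -e rot -e opening
```

```text
time: 21.08
eef_pos: [0.6362, 0.0245, 0.0882]
force: [-5.7, -0.2, 5.5]
time: 21.32
eef_pos: [0.638, 0.0243, 0.0883]
force: [-5.4, 0.5, 5.7]
time: 21.58
eef_pos: [0.64, 0.024, 0.0883]
force: [-6.0, 0.2, 5.3]
time: 21.82
eef_pos: [0.6421, 0.0237, 0.0883]
force: [-5.6, 1.8, 6.9]
```

```bash
for i in 1; do python3 -m inch '[[[0,0,0,0,2,0,0],[0,0,0,0,0,0,0]]]'; python3 -m inch '[[[0,0,0,0,2,0,0],[0,0,0,0,0,0,0]]]';python3 -m inch '[[[0,0,0,0,2,0,0],[0,0,0,0,0,0,0]]]';python3 -m inch '[[[0,0,0,0,2,0,0],[0,0,0,0,0,0,0]]]'; done | grep -v -e rot -e opening
```

```text
time: 22.08
eef_pos: [0.644, 0.0235, 0.0882]
force: [-6.3, 1.3, 5.7]
time: 22.32
eef_pos: [0.646, 0.0232, 0.0883]
force: [-6.1, 1.0, 5.1]
time: 22.58
eef_pos: [0.648, 0.0229, 0.0883]
force: [-5.9, 1.2, 6.1]
time: 22.82
eef_pos: [0.6495, 0.0228, 0.0883]
force: [-9.0, 1.1, 8.5]
```

```bash
for i in 1; do python3 -m inch '[[[0,0,0,0,2,0,0],[0,0,0,0,0,0,0]]]'; python3 -m inch '[[[0,0,0,0,2,0,0],[0,0,0,0,0,0,0]]]'; done | grep -v -e opening
python3 - <<'E'
from h import *
p=snapshot('scene'); save('scene9c',cv2.resize(p['pixels'][180:300,260:400],None,fx=5,fy=5,interpolation=cv2.INTER_CUBIC))
p=snapshot('wrist'); save('w9',p['pixels'])
E
```

```text
time: 23.08
eef_pos: [0.6511, 0.0226, 0.0884]
tool_rot: [0.75, 0.662, -0.001, -0.001]
force: [-10.4, 1.3, 10.3]
time: 23.32
eef_pos: [0.6527, 0.0224, 0.0884]
tool_rot: [0.75, 0.662, -0.001, -0.001]
force: [-14.0, 0.9, 11.4]
```

View pics/scene9c.png

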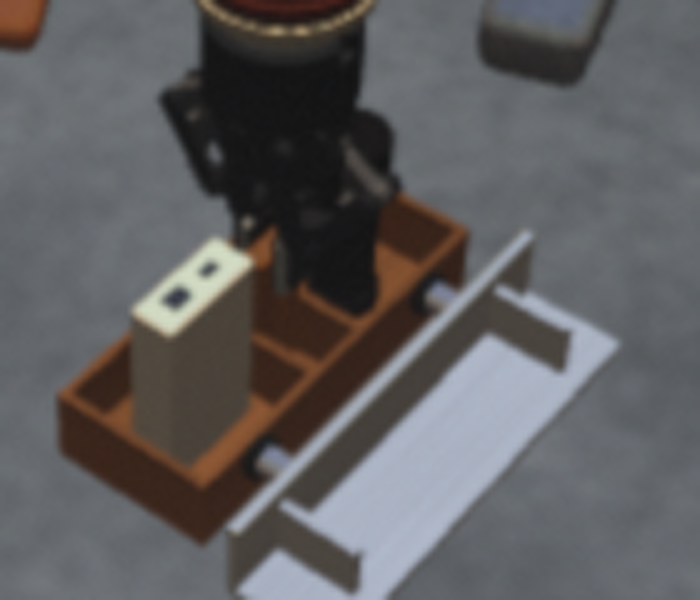

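View pics/w9.png

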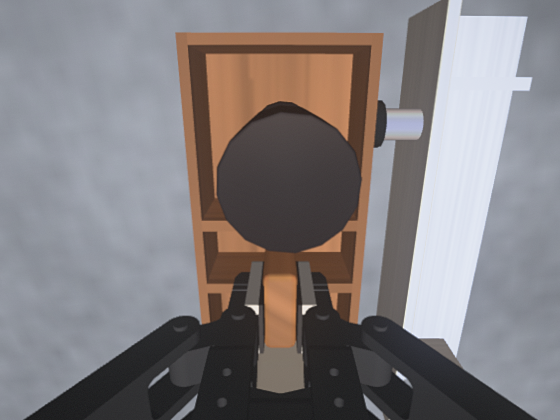

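```bash
cat > gap.py <<'E'
from h import *
s=st(); p=snapshot('wrist'); T=c2w(s,p); P=cloud(p,T); ok=p['range_z']>0
im=p['pixels']; save('w_gap',cv2.resize(im[0:360,300:520],None,fx=1.6,fy=1.6))
M=R.from_quat(s['tool_rot']).as_matrix()
a=np.arctan2(M[1,1],M[0,1]); ex=np.array([np.cos(a),np.sin(a)]);ey=np.array([-ex[1],ex[0]]); o=np.array(s['eef_pos'][:2])
X=(P[...,:2]-o)@ex; Y=(P[...,:2]-o)@ey; Z=P[...,2]
# per y-bin: max X of caddy rim (brown, z .038-.052) ; min X of plate top (grey, z>.046,X>.05)
imf=im.astype(int); br=(imf[...,0]>imf[...,2]*1.35)&ok
F=[];G=[]
for y in np.arange(.03,.108,.004):
    b=(abs(Y-y)<.002)
    c=b&br&(Z>.038)&(Z<.054)&(X>.03)&(X<.06)
    g=b&ok&~br&(Z>.045)&(Z<.058)&(X>.055)&(X<.1)
    if c.sum()>5: F.append((y,np.percentile(X[c],97)))
    if g.sum()>5: G.append((y,np.percentile(X[g],3)))
F=np.array(F)*1000;G=np.array(G)*1000
print(F.round(1).tolist()); print(G.round(1).tolist())
for n,A in (('caddy',F),('plate',G)):
    if len(A)>3: k=np.polyfit(A[:,0],A[:,1],1); print(n,'slope',k[0].round(4),'X at y=0',k[1].round(1),'at 70',np.polyval(k,70).round(1))
E
python3 gap.py
```

```text
t 23.43 p [0.6527 0.0224 0.0884] q [ 0.7498  0.6617 -0.0014 -0.0013] F [-12.3   0.5  12.2] op 0.013
[[30.0, 44.0], [34.0, 44.2], [38.0, 44.2], [42.0, 44.1], [46.0, 44.2], [50.0, 44.2], [54.0, 44.1], [58.0, 44.1], [62.0, 45.4], [66.0, 44.9], [70.0, 44.9], [74.0, 45.1], [78.0, 45.9], [82.0, 44.4], [86.0, 44.1], [90.0, 44.2], [94.0, 44.2], [98.0, 44.2], [102.0, 44.2], [106.0, 43.9]]
[[30.0, 69.0], [34.0, 69.1], [38.0, 69.1], [42.0, 69.2], [46.0, 69.1], [50.0, 69.1], [54.0, 69.1], [58.0, 69.1], [62.0, 69.1], [66.0, 69.1], [70.0, 69.0], [74.0, 69.1], [78.0, 69.2], [82.0, 69.2], [86.0, 69.3], [90.0, 69.1], [94.0, 69.0], [98.0, 68.9], [102.0, 68.8], [106.0, 69.0]]
caddy slope 0.0017 X at y=0 44.3 at 70 44.4
plate slope -0.0011 X at y=0 69.2 at 70 69.1
```

View pics/w_gap.png

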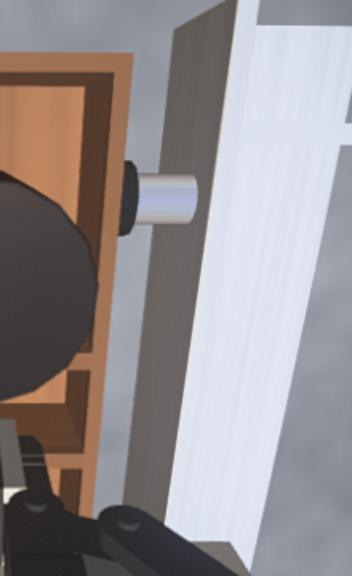

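The caddy edge and plate are parallel to within 0.2°. The gap is 24.8 mm, so about 5 mm is in. The left buffer sits at caddy y ≈ 70 mm, so it is centred. It needs about 7 mm more.

```bash
for i in 1; do python3 -m inch '[[[0,0,0,0,1.5,0,0],[0,0,0,0,1.5,0,0],[0,0,0,0,0,0,0]]]'; python3 -m inch '[[[0,0,0,0,1.5,0,0],[0,0,0,0,1.5,0,0],[0,0,0,0,0,0,0]]]'; done | grep -v -e opening; python3 gap.py | grep -v '\[\['
```

```text
time: 23.85
eef_pos: [0.655, 0.0221, 0.0885]
tool_rot: [0.75, 0.662, -0.002, -0.002]
force: [-16.6, 1.3, 15.2]
time: 24.22
eef_pos: [0.6575, 0.0218, 0.0886]
tool_rot: [0.75, 0.662, -0.002, -0.002]
force: [-18.7, 0.5, 17.7]
t 24.23 p [0.6575 0.0218 0.0886] q [ 0.7497  0.6618 -0.0024 -0.002 ] F [-18.7   0.5  17.7] op 0.0129
caddy slope 0.0021 X at y=0 44.1 at 70 44.3
plate slope 0.0003 X at y=0 64.2 at 70 64.2
```

```bash
python3 -m inch '[[[0,0,0,0,1.5,0,0],[0,0,0,0,1.3,0,0],[0,0,0,0,0,0,0],[0,0,0,0,0,0,0],[0,0,0,0,0,0,0],[0,0,0,0,0,0,0]]]'; python3 gap.py | grep -v '\[\['
python3 - <<'E'
from h import *
p=snapshot('scene'); save('scene10c',cv2.resize(p['pixels'][180:300,260:400],None,fx=5,fy=5,interpolation=cv2.INTER_CUBIC)); save('scene10',p['pixels'])
d=p; T=c2w(None,d); P=cloud(d,T); im=d['pixels'].astype(int); br=(im[...,0]>im[...,2]*1.3)
# caddy rim heights along the visible +x / -y rim
a=np.radians(-7.1); ex=np.array([np.cos(a),np.sin(a)]);ey=np.array([-ex[1],ex[0]]); o=np.array([.660,.0217])
X=(P[...,:2]-o)@ex;Y=(P[...,:2]-o)@ey;Z=P[...,2]
for n,m in (('+x rim',(abs(X-.044)<.004)),('-x rim',abs(X+.043)<.004)):
  for lo,hi in ((-.11,-.05),(-.05,.05),(.05,.11)):
    k=m&br&(Y>lo)&(Y<hi)&(Z>.03); print(n,lo,hi,k.sum(),np.percentile(Z[k],[50,90]).round(4) if k.sum()>5 else '')
E
```

```text
time: 25.02
eef_pos: [0.6596, 0.0216, 0.0887]
tool_rot: [0.75, 0.662, -0.003, -0.002]
force: [-23.7, 1.2, 21.4]
opening: 0.013
t 25.02 p [0.6596 0.0216 0.0887] q [ 0.7497  0.6618 -0.003  -0.0024] F [-23.7   1.2  21.4] op 0.013
caddy slope 0.0026 X at y=0 44.0 at 70 44.2
plate slope 0.0003 X at y=0 62.1 at 70 62.1
+x rim -0.11 -0.05 82 [0.0409 0.0436]
+x rim -0.05 0.05 728 [0.3273 0.4593]
+x rim 0.05 0.11 63 [0.0407 0.0449]
-x rim -0.11 -0.05 267 [0.457  0.4999]
-x rim -0.05 0.05 117 [0.5069 0.5119]
-x rim 0.05 0.11 0
```

View pics/scene10c.png

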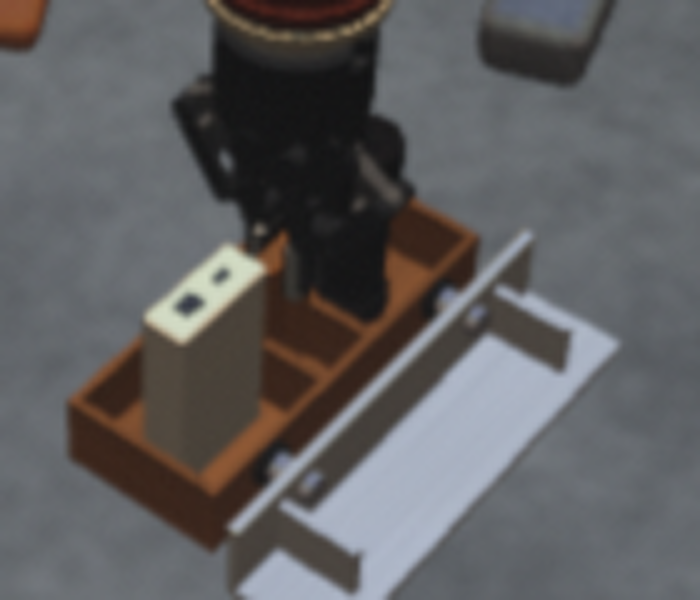

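View pics/scene10.png

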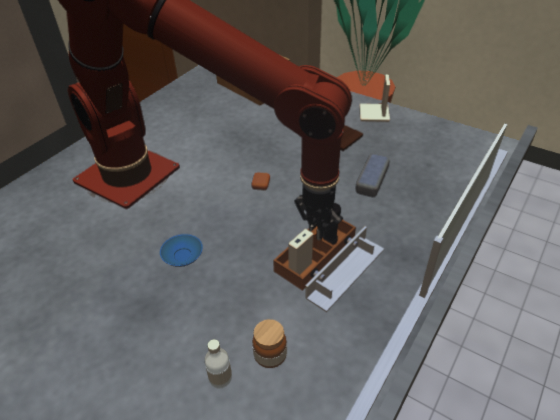

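```bash
python3 - <<'E'
from h import *
s=st(); p=snapshot('wrist'); T=c2w(s,p); P=cloud(p,T); im=p['pixels'].astype(int); br=(im[...,0]>im[...,2]*1.3)&(p['range_z']>0)
a=np.radians(-7.1); ex=np.array([np.cos(a),np.sin(a)]);ey=np.array([-ex[1],ex[0]]); o=np.array(s['eef_pos'][:2])
X=(P[...,:2]-o)@ex;Y=(P[...,:2]-o)@ey;Z=P[...,2]
for n,m in (('+x rim',(X>.039)&(X<.043)),('-x rim',(X<-.04)&(X>-.046))):
    k=m&br&(Y>.04)&(Y<.1)&(Z>.03)&(Z<.07); print(n,k.sum(),np.percentile(Z[k],[25,50,75]).round(4))
save('w10',p['pixels'])
E
```

```text
t 25.12 p [0.6596 0.0216 0.0887] q [ 0.7497  0.6618 -0.003  -0.0023] F [-22.7   0.9  20.5] op 0.0129
+x rim 1457 [0.0449 0.0465 0.047 ]
-x rim 1936 [0.0394 0.047  0.0482]
```

View pics/w10.png

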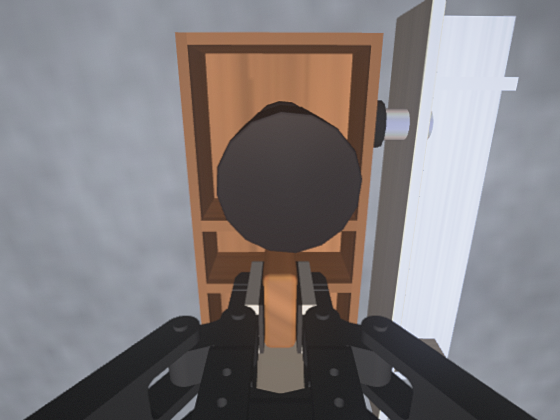

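```bash
python3 -m inch '[[[0,0,0,0,0,0,0],[0,0,0,0,0,0,0],[0,0,0,0,0,0,0],[0,0,0,0,0,0,0],[0,0,0,0,0,0,0],[0,0,0,0,0,0,0],[0,0,0,0,0,0,0],[0,0,0,0,0,0,0]]]'; python3 gap.py | grep -v '\[\['; python3 -c "
from bench import hand_in; print(hand_in())"
```

```text
time: 26.18
eef_pos: [0.6596, 0.0216, 0.0887]
tool_rot: [0.75, 0.662, -0.003, -0.002]
force: [-22.4, 1.0, 21.8]
opening: 0.0129
t 26.18 p [0.6596 0.0216 0.0887] q [ 0.7497  0.6618 -0.003  -0.0024] F [-22.4   1.   21.8] op 0.0129
caddy slope 0.0036 X at y=0 43.9 at 70 44.2
plate slope 0.0013 X at y=0 62.0 at 70 62.1
the job is handed in; nothing more can be done
None
```

The power bank is upright in the right cell and the black flashlight in the left. I then held the caddy by its handle, turned it square, slid it onto both buffers, and handed in at 26 s while still pressing.

Last checks:
- **Buffers:** the gap between the caddy and the plate is about 18 mm. That puts the buffers roughly 12 mm in, or about 9.5 N. I could measure only the left buffer directly. The right one follows from the caddy being parallel to the plate within about 0.2°.
- **Centring:** the left buffer sits at about 70 mm on the caddy, so the caddy is centred to within a few millimetres.
- **Flatness and steadiness:** the rim is level to about 0.015 rad, and the pose did not change over the last second.
- **Force reading:** the wrist read about 22 N rather than 10 N. It also carries shelf friction, because the grip presses the caddy down with about 21 N. The 9.5 N comes from the buffer travel.
- **Other items:** I did not touch any of the other loose things on the shelf. The ones the last scene picture shows, including the dish, sanitiser, candle jar, earbud case and glasses case, looked unmoved by eye, but I did not measure them.

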